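# Kick up a box template from its slot and crate it

## Robot

A 7-joint arm with a two-finger parallel gripper is mounted at the origin on the work surface. World frame = base frame: x ahead of the robot, y to its left, z up, the work surface at z = 0. Lengths are in m, angles in rad, forces in N, time in s.
With the tool pointing down it reaches from about 0.4 to 0.85 m from the base axis. Payload 10.4 kg.
Tool frame: the origin (TCP) lies at the very end of the fingers, on their centre line; the grasp point (between the pads) lies 19 mm behind it; x points along the fingers, z is the direction in which the jaws open and shut, and the axes are right-handed (so a half turn about x gives the same grasp; the last joint's range is limited). The gripper opens to 85 mm and grips with 20 to 120 N. Pads are 22 mm wide; open, the fingers measure 114 mm over their backs; the gripper's body (76 mm by 85 mm) begins 54 mm behind the grasp point. The pads swing forward as they close: fully open they stand 13 mm farther back than shut.
Start: joints at [-1.37, 0.332, -0.065, 1.46, 0.022, 1.35, -0.088], TCP at [0.139, 0.609, 0.197] pointing down, gripper open.
Joint ranges: [-2.6, 2.6], [-0.5, 2.12], [-1.47, 1.34], [0.16, 2.42], [-1.27, 4.41], [0.06, 2.06], [-2.6, 2.6]. Speed limits (rad/s): [2.22, 2.22, 2.79, 2.79, 3.14, 3.14, 3.14].

## Interface

Orientations are given as a unit quaternion [x, y, z, w].
In Python, from workcell import telemetry, viewer, manip, spot_in, mark_of gives the robot as it stands. The module is installed in compiled form; this text tells all that it offers.
- The arm moves only by the shell command python3 -m crank 'ROWS' [FORCE]. ROWS is JSON, a list of rows, each a list of 3 entries, a list of its own where there are three numbers: the closure, from 0 (fully open) to 1 (shut), then the shift along the world's x, y, z in cm, then the turn, a rotation vector about the world's x, y, z in rad. A call has 1 to 12 rows; each row shifts and turns the commanded pose from where the row before left it; what a row does not reach is not made up. A row lasts 1/12 s, in which the tool goes at most 41.7 mm and 7.16 degrees, less where a joint would pass 70% of its speed; a pose out of reach is approached as far as the arm can. A call with a gripper value outside its range is refused whole. The fingers move at their own pace and stop on an object; FORCE is the grip in N (left out, the last holds). Time passes only in rows, so rows that do not move let the fingers close. It gives the time, the measured TCP pose, the force and the opening at its end, in the units of the state.
- telemetry.get_obs(): the state, without advancing time (a new reading comes with each control period).
- viewer.camera(name): name is "side" or "top" or "wrist"; returns a dict with "frame" (400x640x3 uint8, red, green, blue), "intrinsics" (3x3 intrinsics, pixels), "cam_to_world" (4x4, takes a point from camera to world coordinates). Camera axes: x right, y up, looking along -z (the intrinsics and any distortion apply to the point x, -y, -z); pixel columns grow to the right and rows downward; lengths in m; the calibration is good to about 2 mm. The wrist camera is an equidistant fisheye: a pixel r from the principal point sees the ray r / f radians off the axis. A picture is of the moment at which its call begins. There is no depth.
- manip.hand_in(): hands the job in, once; it reports no verdict.
Trained networks look in a picture, given as the dict that the camera call returned (one of the last four; its "shot" number tells which), for a name from the list of things; names that differ only in an ending like _2 or _b are one class to them, and where a whole thing is asked for, a point or a joint stands for the part that bears it (a point fixed in the world has none). Each returns a list of dicts, best first, with "conf" (0 to 1); they miss things now and then, are a little off and sometimes report something else, mostly with a low value. They report only what shows in the picture. A call takes as long as a camera call.
- spot_in(thing, picture): "location" ([x, y, z] in m, in the coordinates of the camera as it stood for that picture, good to about 4 mm: the middle of the surface that is visible of it).
- mark_of(thing, picture): "location" ([x, y, z] in m, in the coordinates of the camera as it stood for that picture, good to about 4 mm: a listed point, or the origin of a listed thing).
The state is a dict: "clock": time; "joint_pos": joint angles; "joint_velocities": joint speeds; "tau": joint torques, N m; "position": TCP position; "ee_rot": TCP orientation; "ft_force": force on the tool from outside, world axes, zero at the start; "torque": the same for the moment, N m; "grip_width": opening from 0.0 (shut) to 1.0 (fully open).
Only numpy, scipy, OpenCV 4.12 (cv2) and the standard library are available. Lean on these libraries where they do the work, as an engineer would, in place of code of your own. Each camera call takes 0.05 s, during which the arm holds its last target. There are 200 camera calls.

## Task

Press down the kick-up lever at the end of the slot that holds the template with the narrow centred tongue (both upper corners cut away), gently and all the way, so that the template rises out of the wooden block. Then draw it up out of its slot by its upper edge and stand it upright, fully down, in the empty cell of the crate; lower it, do not drop it. Leave the other boards, the tape ring and the steel weight where they are, and do not force anything.

Things in the scene. Friction and masses are not known exactly. Their poses are not given: they have to be found in the camera images.
- template: the wanted white board, 150 mm long (its y), 100 tall (z), 6 thick (x), 0.14-0.28 kg; origin at the middle of its lower edge. Both upper corners are cut away: a centred tongue 70 mm long rises above shoulders 60 mm up (other boards' top edges are 110 or 150 mm long). It stands in one of the block's slots, its top 3 mm below the block's top
- rack: wooden block fixed to the table, 160 (x) x 180 (y) x 127 mm tall; origin at the centre of its underside. Three slots along its y at x = -55, 0, +55 mm, each 10 wide and 156 long, open at the top; a board rests with its lower edge 24 mm above the table on its slot's lifter. Solid wood beside the slots leaves no room for fingers until a board is raised
- lever_foot (a point): point on the table under the middle slot's lever pad, off the block's -y end; the outer slots' pads are 55 mm either side along the block's x. Black pads 26 x 26 mm on threaded posts, each screwed to its own height, not measured: tops 95 to 125 mm above the table; feel for them. Pressed 38 mm down to its stop (5-8 N) a lever stays, its board raised 32 mm
- crate: plywood crate fixed to the table, 170 (x) x 172 (y) x 50 mm tall; origin at the centre of its underside. Three upright cells along its y at x = -48, 0, +48 mm, each 11 wide and 158 long between thin slats flared at their tops (mouth 22 mm wide, 67 mm above the table); floor 7 mm above the table. Two cells hold boards whose tops are 107 mm above the table
- liner: thin cork strip 9 x 150 x 3 mm lying on the floor of the empty cell, long along its y; origin at the centre of its underside, 7 mm above the table. A board standing in that cell rests on it with its lower edge 10 mm above the table
- board_a: another board in the block, not wanted: a plain white board template, 150 mm long (its y), 100 mm tall (z), 6 mm thick (x), 0.14-0.28 kg; origin at the middle of its lower edge. Plain rectangle
- board_b: another board in the block, not wanted: a plain white board template, 150 mm long (its y), 100 mm tall (z), 6 mm thick (x), 0.14-0.28 kg; origin at the middle of its lower edge. One upper corner cut away, top edge 110 mm
- board_c: a board already in the crate: a plain white board template, 150 mm long (its y), 100 mm tall (z), 6 mm thick (x), 0.14-0.28 kg; origin at the middle of its lower edge. Plain rectangle
- board_d: a board already in the crate: a plain white board template, 150 mm long (its y), 100 mm tall (z), 6 mm thick (x), 0.14-0.28 kg; origin at the middle of its lower edge. One upper corner cut away
- tape: bystander: cardboard tape ring 90 mm across, 25 mm tall
- weight: bystander: dark steel paperweight 60 mm across, 66 mm tall

How it is judged:
By the outcome, as a careful person would: the job done as asked, in the order asked, and still so for the second after the job is handed in, with the robot touching nothing.
It also fails if it takes over 58 s, if anything falls off the work surface, if the arm or the gripper's body presses on something with over 40 N, if the wrist force passes 120 N, or if a joint passes its speed limit or range.

## Working session

There is one attempt and no reset: what is moved stays moved. The work goes in short steps, Python scripts to look and compute and a shell command to move; the robot and the scene stay as the last step left them, time stands still between calls to the robot, and variables do not carry over. Pictures are saved under pics/ and viewed, about 8 in all and at most 12, crops included, and the job is handed in when it is done.

```bash
mkdir -p pics; cat > h.py <<'E'
import numpy as np, cv2
from workcell import telemetry, viewer, manip, spot_in, mark_of
def w(p,c): 
    T=np.array(c["cam_to_world"]); return (T@np.r_[p,1])[:3]
def save(c,n): cv2.imwrite("pics/"+n+".png",cv2.cvtColor(c["frame"],cv2.COLOR_RGB2BGR))
def proj(P,c):  # world->pixel, pinhole
    T=np.linalg.inv(np.array(c["cam_to_world"])); q=(T@np.r_[P,1])[:3]; K=np.array(c["intrinsics"])
    v=K@np.array([q[0],-q[1],-q[2]]); return v[:2]/v[2]
def ray(u,v,c,z):  # pixel -> world at height z
    T=np.array(c["cam_to_world"]);K=np.array(c["intrinsics"]); d=np.linalg.inv(K)@[u,v,1]; d=T[:3,:3]@[d[0],-d[1],-d[2]]; o=T[:3,3]
    return o+d*(z-o[2])/d[2]
E
python3 - <<'E'
from h import *
np.set_printoptions(precision=4,suppress=True)
o=telemetry.get_obs(); print(o)
for n in ["top","side"]:
    c=viewer.camera(n); save(c,n+"0"); print(n,c["intrinsics"],c["cam_to_world"])
    for t in ["template","rack","lever_foot","crate","liner","tape","weight","board_a"]:
        print(t,[(round(d["conf"],2),w(d["location"],c)) for d in mark_of(t,c)[:5]])
E
```

```text
{'clock': 0.0, 'joint_pos': array([-1.3696,  0.3329, -0.0647,  1.461 ,  0.0216,  1.3499, -0.0885]), 'joint_velocities': array([ 0.001 ,  0.0008, -0.0013, -0.0004,  0.0007, -0.001 ,  0.0031]), 'tau': array([ -0.0008, -62.5439,   0.0489, -39.1605,   0.0163,   0.0098,
        -0.    ]), 'position': array([0.1386, 0.609 , 0.1957]), 'ee_rot': array([-0.4414,  0.5531,  0.4407,  0.5523]), 'ft_force': array([0.4533, 0.2832, 0.3737]), 'torque': array([-0.0015,  0.0436, -0.0246]), 'grip_width': 0.9991036053889377}
top [[512.0121   0.     324.6814]
 [  0.     512.0121 196.2587]
 [  0.       0.       1.    ]] [[-0.0041  0.9955 -0.0947  0.4871]
 [-0.9999 -0.0029  0.0123  0.0043]
 [ 0.012   0.0948  0.9954  1.0924]
 [ 0.      0.      0.      1.    ]]
template [(0.63, array([0.6056, 0.2469, 0.0254]))]
rack [(0.93, array([ 0.5529,  0.2474, -0.0013])), (0.44, array([ 0.4987, -0.2632,  0.0088]))]
lever_foot []
crate [(0.74, array([ 0.4963, -0.2612,  0.0018]))]
liner [(0.53, array([ 0.4991, -0.2642,  0.0073])), (0.28, array([ 0.4485, -0.2731,  0.0077])), (0.2, array([0.5544, 0.2487, 0.0007]))]
tape [(0.
[... 517 characters left out ...]
 [ 0.      0.      0.      1.    ]]
template [(0.83, array([0.6061, 0.2517, 0.0199])), (0.27, array([ 0.5466, -0.2559,  0.006 ]))]
rack [(0.63, array([ 0.5514,  0.2527, -0.002 ]))]
lever_foot [(0.44, array([ 0.5488, -0.2545,  0.0071]))]
crate [(0.91, array([ 0.5001, -0.2659,  0.0002]))]
liner [(0.58, array([ 0.4978, -0.2607,  0.0063])), (0.56, array([0.4965, 0.2539, 0.0263]))]
tape [(0.71, array([0.695 , 0.0001, 0.0035])), (0.64, array([ 0.498 , -0.2635,  0.0076]))]
weight [(0.7, array([ 0.7183, -0.1462, -0.0018]))]
board_a [(0.98, array([0.4969, 0.2515, 0.0241])), (0.78, array([ 0.4489, -0.2768,  0.0058])), (0.66, array([0.5539, 0.2505, 0.0242])), (0.52, array([ 0.5468, -0.2546,  0.0069]))]
```

View pics/top0.png

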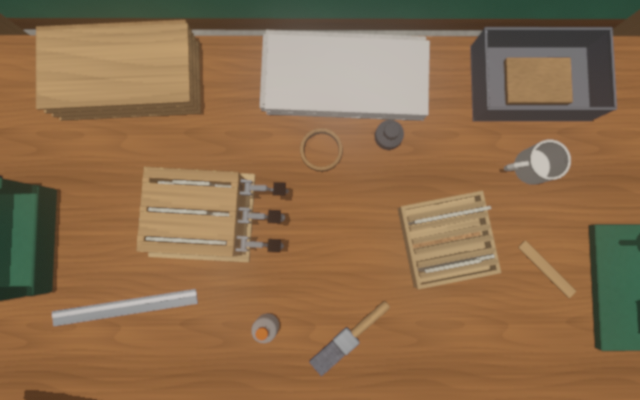

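View pics/side0.png

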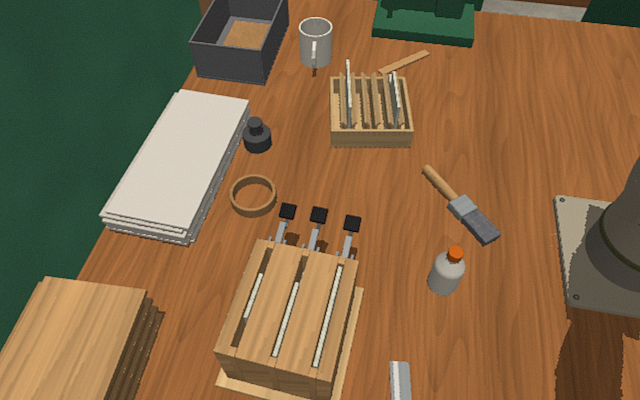

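The upper slot in top view (world +x, pixels about (160-215, 182)) shows the short tongue. Its pad is at top (279,189) and side (288,211). The crate's middle cell, around (450,238), is empty.

```bash
python3 - <<'E'
from h import *
np.set_printoptions(precision=4,suppress=True)
c=viewer.camera("top"); s=viewer.camera("side"); f=c["frame"]
a=cv2.resize(f[160:265,135:295],None,fx=3,fy=3,interpolation=cv2.INTER_CUBIC);b=cv2.resize(f[185:290,400:505],None,fx=3,fy=3,interpolation=cv2.INTER_CUBIC)
cv2.imwrite("pics/crop.png",cv2.cvtColor(np.hstack([a,b]),cv2.COLOR_RGB2BGR))
def tri(p,q):
    A=[];B=[]
    for (u,v),k in((p,c),(q,s)):
        T=np.array(k["cam_to_world"]);d=ray(u,v,k,0)-T[:3,3];d/=np.linalg.norm(d);P=np.eye(3)-np.outer(d,d);A.append(P);B.append(P@T[:3,3])
    return np.linalg.lstsq(np.vstack(A),np.hstack(B),rcond=None)[0]
# dark pad centroids
def blobs(f,r0,r1,c0,c1):
    m=(f[r0:r1,c0:c1].max(2)<45).astype(np.uint8); n,_,st,ce=cv2.connectedComponentsWithStats(m)
    return [(st[i,4],st[i,:4]+[c0,r0,0,0],ce[i]+[c0,r0]) for i in range(1,n) if st[i,4]>30]
print("top",blobs(f,170,260,262,295)); print("side",blobs(s["frame"],198,235,270,370))
for p,q in(((279,189),(288,211)),((274,216),(318,215)),((275,246),(352,224))): print(tri(p,q))
# white lines in rack
g=f.astype(int); 
for r0,r1 in((172,195),(202,222),(232,250)):
    m=(g[r0:r1,140:240].min(2)>140); y,x=np.nonzero(m); x=x+140;y=y+r0
    if len(x)>5:
        l=np.polyfit(x,y,1); e=[ray(u,np.polyval(l,u),c,.124) for u in(x.min(),x.max()+1)]; print(x.min(),x.max(),e,np.linalg.norm(e[1]-e[0]),np.arctan2(*(e[0]-e[1])[[0,1]]))
for u,v in((402,207),(483,193),(498,272),(417,287)): print(ray(u,v,c,.05))
E
```

```text
top []
side [(np.int32(204), array([279, 203,  17,  17]), array([287.1422, 210.8186])), (np.int32(218), array([310, 207,  18,  17]), array([318.445 , 214.8349])), (np.int32(208), array([344, 215,  17,  17]), array([351.6923, 223.0577]))]
[0.5961 0.0809 0.0991]
[0.543  0.0892 0.1137]
[0.4864 0.088  0.1017]
159 208 [array([0.6079, 0.3066, 0.124 ]), array([0.6052, 0.2119, 0.124 ])] 0.09471050769574607 0.027850461603307515
149 227 [array([0.5566, 0.324 , 0.124 ]), array([0.5456, 0.1751, 0.124 ])] 0.14935543866809403 0.0735257723033418
147 224 [array([0.501 , 0.3262, 0.124 ]), array([0.4924, 0.18  , 0.124 ])] 0.14647586703770565 0.0585828368144547
[ 0.5638 -0.1667  0.05  ]
[ 0.5921 -0.3339  0.05  ]
[ 0.4312 -0.359   0.05  ]
[ 0.4021 -0.194   0.05  ]
```

View pics/crop.png

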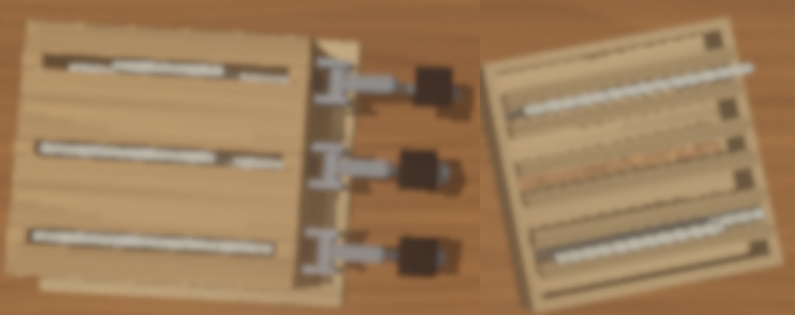

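Crop: confirmed. The upper slot has a tongue at crop px 112-223 with shoulders either side, and the middle crate cell shows only cork. Next I need the tool's current orientation and the refined targets.

```bash
cat >> h.py <<'E'
from scipy.spatial.transform import Rotation as R
def turn(yaw): # rotvec bringing tool to: x down, z along (cos yaw, sin yaw), nearest half-turn
    r=R.from_quat(telemetry.get_obs()["ee_rot"]); out=[]
    for sgn in(1,-1):
        z=sgn*np.array([np.cos(yaw),np.sin(yaw),0]); x=np.array([0,0,-1.]); out.append((R.from_matrix(np.c_[x,np.cross(z,x),z])*r.inv()).as_rotvec())
    return min(out,key=np.linalg.norm)
E
python3 - <<'E'
from h import *
np.set_printoptions(precision=4,suppress=True)
o=telemetry.get_obs();print(R.from_quat(o["ee_rot"]).as_matrix()); print(turn(-.066), turn(.167))
c=viewer.camera("top")
for u,v in((172.3,181.7),(209.3,183.5)): print(ray(u,v,c,.124))
E
```

```text
[[ 0.     -0.9751  0.2219]
 [ 0.0001  0.2219  0.9751]
 [-1.     -0.      0.0001]]
[-0.      0.0001 -1.4131] [-0.      0.0001 -1.1801]
[0.6079 0.2814 0.124 ]
[0.6043 0.2113 0.124 ]
```

```bash
python3 -m crank '[[1,[1.9,-2.2,0],[0,0,-0.059]],[1,[1.9,-2.2,0],[0,0,-0.059]],[1,[1.9,-2.2,0],[0,0,-0.059]],[1,[1.9,-2.2,0],[0,0,-0.059]],[1,[1.9,-2.2,0],[0,0,-0.059]],[1,[1.9,-2.2,0],[0,0,-0.059]],[1,[1.9,-2.2,0],[0,0,-0.059]],[1,[1.9,-2.2,0],[0,0,-0.059]],[1,[1.9,-2.2,0],[0,0,-0.059]],[1,[1.9,-2.2,0],[0,0,-0.059]],[1,[1.9,-2.2,0],[0,0,-0.059]],[1,[1.9,-2.2,0],[0,0,-0.059]]]' 50
python3 -m crank '[[1,[1.9,-2.2,0],[0,0,-0.059]],[1,[1.9,-2.2,0],[0,0,-0.059]],[1,[1.9,-2.2,0],[0,0,-0.059]],[1,[1.9,-2.2,0],[0,0,-0.059]],[1,[1.9,-2.2,0],[0,0,-0.059]],[1,[1.9,-2.2,0],[0,0,-0.059]],[1,[1.9,-2.2,0],[0,0,-0.059]],[1,[1.9,-2.2,0],[0,0,-0.059]],[1,[1.9,-2.2,0],[0,0,-0.059]],[1,[1.9,-2.2,0],[0,0,-0.059]],[1,[1.9,-2.2,0],[0,0,-0.059]],[1,[1.9,-2.2,0],[0,0,-0.059]]]'
python3 - <<'E'
from h import *
o=telemetry.get_obs();print(o["position"],o["ft_force"],turn(-.066),o["joint_pos"])
c=viewer.camera("wrist");save(c,"w1")
E
```

```text
clock: 2.05
position: [0.3675, 0.3443, 0.1968]
ee_rot: [-0.221, 0.671, 0.221, 0.672]
ft_force: [0.6, 0.8, -0.6]
grip_width: -0.001
clock: 3.05
position: [0.5955, 0.0804, 0.1967]
ee_rot: [0.025, 0.706, -0.025, 0.707]
ft_force: [0.0, -0.2, 0.2]
grip_width: 0.006
[0.59551886 0.08041013 0.19671619] [ 0.03005297 -0.16136353  0.24503864] [-0.00020518  0.00047911  0.00550511] [-0.64635868  0.29767513  0.54067251  1.55537885 -0.15617734  1.33133846
 -0.15957362]
```

View pics/w1.png

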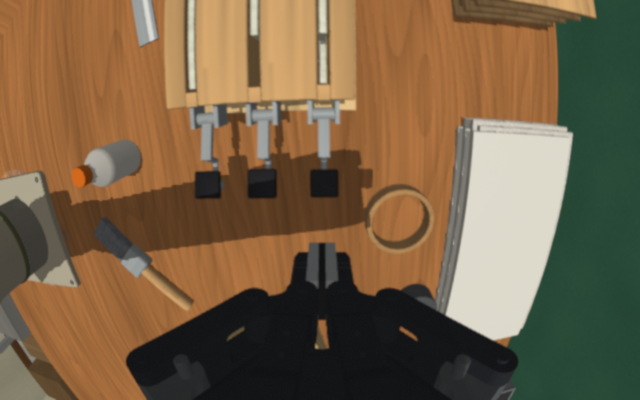

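The wrist view shows the shut fingers at column 322 and the wanted pad at (324,183), so they line up laterally. I'll check y through the fisheye model while descending to just above 125 mm.

```bash
cat >> h.py <<'E'
def fray(u,v,c,z):
    T=np.array(c["cam_to_world"]);K=np.array(c["intrinsics"]); p=np.array([(u-K[0,2]),(v-K[1,2])]);r=np.hypot(*p);t=r/K[0,0]
    d=np.r_[np.sin(t)*p/r,np.cos(t)]; d=T[:3,:3]@[d[0],-d[1],-d[2]]; return T[:3,3]+d*(z-T[2,3])/d[2]
E
python3 - <<'E'
from h import *
c=viewer.camera("wrist")
for z in(.095,.105,.115):
    for u,v in((324,183),(262,183),(207,185)): print(z,u,fray(u,v,c,z).round(4))
E
python3 -m crank '[[1,[0,0,-1.7],[0,0,0]],[1,[0,0,-1.7],[0,0,0]],[1,[0,0,-1.7],[0,0,0]],[1,[0,0,-1],[0,0,0]],[1,[0,0,-0.4],[0,0,0]],[1,[0,0,0],[0,0,0]],[1,[0,0,0],[0,0,0]]]'
```

```text
0.095 324 [0.6009 0.074  0.095 ]
0.095 262 [0.542 0.079 0.095]
0.095 207 [0.4857 0.0821 0.095 ]
0.105 324 [0.601  0.0771 0.105 ]
0.105 262 [0.5443 0.082  0.105 ]
0.105 207 [0.49   0.0849 0.105 ]
0.115 324 [0.6012 0.0802 0.115 ]
0.115 262 [0.5466 0.0849 0.115 ]
0.115 207 [0.4942 0.0877 0.115 ]
clock: 3.73
position: [0.595, 0.0816, 0.1322]
ee_rot: [0.024, 0.706, -0.024, 0.707]
ft_force: [1.0, 0.3, -0.7]
grip_width: -0.004
```

```bash
python3 -m crank '[[1,[0.3,-0.1,-0.4],[0,0,0]],[1,[0,0,-0.4],[0,0,0]],[1,[0,0,-0.4],[0,0,0]],[1,[0,0,-0.3],[0,0,0]],[1,[0,0,-0.2],[0,0,0]],[1,[0,0,0],[0,0,0]]]'
python3 -m crank '[[1,[0,0,-0.2],[0,0,0]],[1,[0,0,-0.2],[0,0,0]],[1,[0,0,-0.2],[0,0,0]],[1,[0,0,0],[0,0,0]]]'
python3 -m crank '[[1,[0,0,-0.2],[0,0,0]],[1,[0,0,-0.2],[0,0,0]],[1,[0,0,-0.2],[0,0,0]],[1,[0,0,0],[0,0,0]]]'
```

```text
clock: 4.23
position: [0.5974, 0.0804, 0.114]
ee_rot: [0.024, 0.707, -0.024, 0.706]
ft_force: [0.1, 0.5, -0.6]
grip_width: -0.002
clock: 4.57
position: [0.5975, 0.0804, 0.1081]
ee_rot: [0.024, 0.707, -0.024, 0.707]
ft_force: [-0.9, -0.6, 0.1]
grip_width: -0.002
clock: 4.9
position: [0.5974, 0.0804, 0.102]
ee_rot: [0.024, 0.707, -0.024, 0.707]
ft_force: [-0.3, 1.1, 0.1]
grip_width: 0.001
```

```bash
python3 -m crank '[[1,[0,0,-0.2],[0,0,0]],[1,[0,0,-0.2],[0,0,0]],[1,[0,0,0],[0,0,0]]]'
python3 -m crank '[[1,[0,0,-0.2],[0,0,0]],[1,[0,0,-0.2],[0,0,0]],[1,[0,0,0],[0,0,0]]]'
python3 -m crank '[[1,[0,0,-0.2],[0,0,0]],[1,[0,0,-0.2],[0,0,0]],[1,[0,0,0],[0,0,0]]]'
```

```text
clock: 5.15
position: [0.5975, 0.0804, 0.0981]
ee_rot: [0.024, 0.707, -0.024, 0.707]
ft_force: [0.1, -0.3, -0.2]
grip_width: 0.003
clock: 5.4
position: [0.5975, 0.0804, 0.0941]
ee_rot: [0.024, 0.707, -0.024, 0.707]
ft_force: [-0.3, -0.3, -0.1]
grip_width: 0.0
clock: 5.65
position: [0.5974, 0.0805, 0.0901]
ee_rot: [0.024, 0.707, -0.024, 0.707]
ft_force: [0.1, -0.2, -0.3]
grip_width: 0.0
```

No contact even below 95 mm, so I'll look.

```bash
python3 - <<'E'
from h import *
c=viewer.camera("side");save(c,"s1"); f=c["frame"]
a=cv2.resize(f[150:300,220:390],None,fx=4,fy=4,interpolation=cv2.INTER_CUBIC)
cv2.imwrite("pics/s1c.png",cv2.cvtColor(a,cv2.COLOR_RGB2BGR))
print(proj([.5974,.0805,.09],c),[(d["conf"],w(d["location"],c)) for d in mark_of("lever_foot",c)])
E
```

```text
[287.56190971 213.73384254] []
```

View pics/s1c.png

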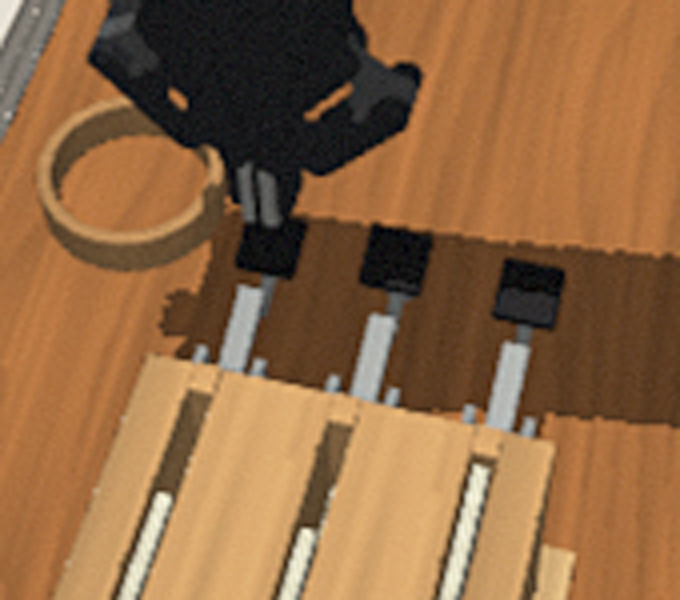

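The side view shows the finger tip ending at crop (262,222), just behind the pad's upper edge, and the pad has not moved. I'll check this with the wrist camera.

```bash
python3 - <<'E'
from h import *
np.set_printoptions(precision=4,suppress=True)
c=viewer.camera("wrist");f=c["frame"]; print(np.array(c["cam_to_world"]),c["intrinsics"])
t=viewer.camera("top"); s=viewer.camera("side")
a=cv2.resize(f[130:330,220:420],None,fx=2.5,fy=2.5,interpolation=cv2.INTER_CUBIC)
b=cv2.resize(t["frame"][165:265,240:300],None,fx=5,fy=5,interpolation=cv2.INTER_CUBIC)
cv2.imwrite("pics/w2.png",cv2.cvtColor(np.hstack([a,b]),cv2.COLOR_RGB2BGR))
print("top",proj([.5974,.0805,.09],t)); o=telemetry.get_obs(); print(o["position"],o["ft_force"])
for z in(.095,.11,.125): print(z,ray(287.3,209.5,s,z),ray(279.7,188.7,t,z))
E
```

```text
[[ 0.9976  0.0658  0.0222  0.6038]
 [-0.0694  0.9423  0.3275  0.1657]
 [ 0.0006 -0.3282  0.9446  0.2678]
 [ 0.      0.      0.      1.    ]] [[309.7069   0.     321.579 ]
 [  0.     309.7069 194.4918]
 [  0.       0.       1.    ]]
top [279.5835 188.854 ]
[0.5978 0.0805 0.0906] [-0.571   0.3017 -0.2858]
0.095 [0.5988 0.0755 0.095 ] [0.5972 0.0799 0.095 ]
0.11 [0.5956 0.0855 0.11  ] [0.5955 0.0788 0.11  ]
0.125 [0.5924 0.0956 0.125 ] [0.5938 0.0776 0.125 ]
```

View pics/w2.png

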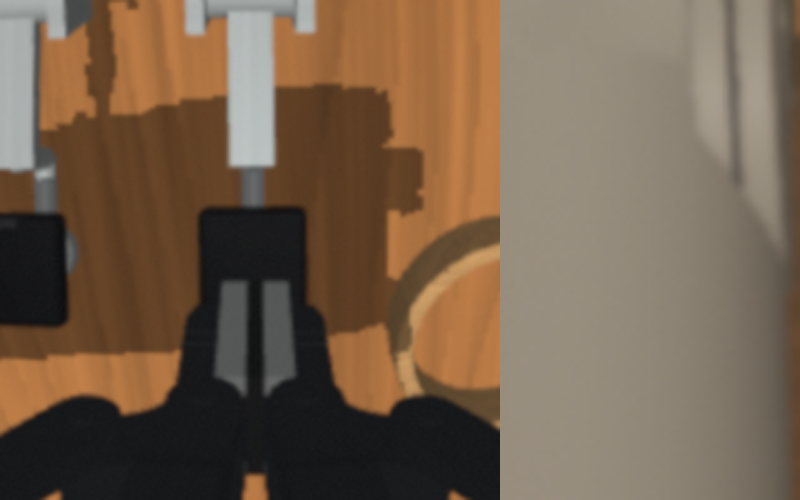

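The wrist view shows the tip over the pad, with the visible finger end 1-2 cm above where the TCP reading puts it. The pad looks about 95 mm high, so there is probably still a gap. I'll keep feeling downward in small steps.

```bash
for i in 1; do python3 -m crank '[[1,[0,0,-0.2],[0,0,0]],[1,[0,0,-0.2],[0,0,0]],[1,[0,0,0],[0,0,0]]]' | egrep 'posi|force'
python3 -m crank '[[1,[0,0,-0.2],[0,0,0]],[1,[0,0,-0.2],[0,0,0]],[1,[0,0,0],[0,0,0]]]'| egrep 'posi|force'
python3 -m crank '[[1,[0,0,-0.2],[0,0,0]],[1,[0,0,-0.2],[0,0,0]],[1,[0,0,0],[0,0,0]]]'| egrep 'posi|force'; done
```

```text
position: [0.5974, 0.0804, 0.086]
ft_force: [0.8, -1.1, 0.3]
position: [0.5974, 0.0805, 0.082]
ft_force: [0.1, 0.4, -0.0]
position: [0.5975, 0.0804, 0.0781]
ft_force: [-1.0, 1.1, -0.7]
```

```bash
python3 -m crank '[[1,[0,0,-0.2],[0,0,0]],[1,[0,0,0],[0,0,0]]]' | egrep 'posi|force'
python3 -m crank '[[1,[0,0,-0.2],[0,0,0]],[1,[0,0,0],[0,0,0]]]'| egrep 'posi|force'
python3 - <<'E'
from h import *
c=viewer.camera("side");f=c["frame"]; k=viewer.camera("wrist")["frame"]
a=cv2.resize(f[170:270,240:340],None,fx=4,fy=4,interpolation=cv2.INTER_CUBIC); b=cv2.resize(k[170:270,270:370],None,fx=4,fy=4,interpolation=cv2.INTER_CUBIC)
h=np.hstack([a,b]); h=np.clip(255*(h/255.)**.5,0,255).astype(np.uint8)
cv2.imwrite("pics/s2.png",cv2.cvtColor(h,cv2.COLOR_RGB2BGR))
E
```

```text
position: [0.5975, 0.0804, 0.0762]
ft_force: [-0.1, 0.1, 0.3]
position: [0.5975, 0.0804, 0.0742]
ft_force: [-0.1, 1.6, 0.5]
```

View pics/s2.png

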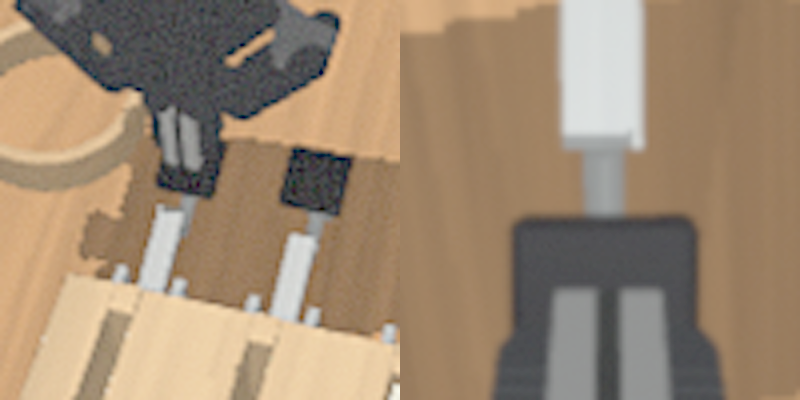

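The tip at left crop (190,170) now overlaps the pad's top face, and the pad is still unmoved, with a few millimetres to go.

```bash
for x in 1; do python3 -m crank '[[1,[0,0,-0.2],[0,0,0]],[1,[0,0,0],[0,0,0]]]' | egrep 'posi|force'
python3 -m crank '[[1,[0,0,-0.2],[0,0,0]],[1,[0,0,0],[0,0,0]]]'| egrep 'posi|force'
python3 -m crank '[[1,[0,0,-0.2],[0,0,0]],[1,[0,0,0],[0,0,0]]]'| egrep 'posi|force'; done
```

```text
position: [0.5976, 0.0805, 0.0723]
ft_force: [0.2, 0.1, 0.4]
position: [0.5979, 0.0802, 0.0707]
ft_force: [0.2, -0.9, 4.1]
position: [0.5979, 0.08, 0.0688]
ft_force: [-0.3, -0.5, 4.9]
```

Contact is at TCP reading 0.0715, with 4-5 N. The stop should come 38 mm lower, at about 0.0335. I'll press on gently.

```bash
for x in 1; do python3 -m crank '[[1,[0,0,-0.2],[0,0,0]],[1,[0,0,-0.2],[0,0,0]],[1,[0,0,-0.2],[0,0,0]],[1,[0,0,-0.2],[0,0,0]],[1,[0,0,-0.2],[0,0,0]]]' | egrep 'posi|force'
python3 -m crank '[[1,[0,0,-0.2],[0,0,0]],[1,[0,0,-0.2],[0,0,0]],[1,[0,0,-0.2],[0,0,0]],[1,[0,0,-0.2],[0,0,0]],[1,[0,0,-0.2],[0,0,0]]]' | egrep 'posi|force'; done
```

```text
position: [0.5982, 0.0795, 0.059]
ft_force: [-1.5, -3.0, 5.3]
position: [0.5981, 0.0795, 0.0489]
ft_force: [-1.4, -2.8, 5.4]
```

```bash
python3 - <<'E'
from h import *
c=viewer.camera("side");f=c["frame"]; k=viewer.camera("wrist")["frame"]
a=cv2.resize(f[180:330,220:360],None,fx=4,fy=4,interpolation=cv2.INTER_CUBIC)
h=np.clip(255*(a/255.)**.5,0,255).astype(np.uint8)
cv2.imwrite("pics/s3.png",cv2.cvtColor(h,cv2.COLOR_RGB2BGR))
E
```

```text
(no output)
```

View pics/s3.png

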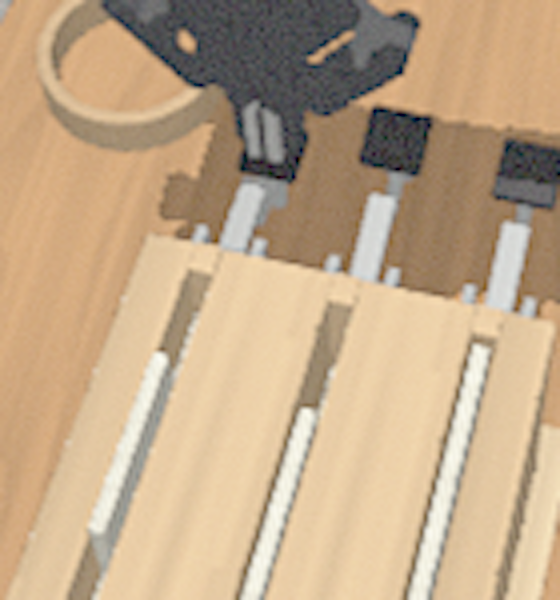

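The lever is going down and the template, tongue at crop (165,355)-(95,530), is rising. Continuing to the stop.

```bash
for x in 1; do python3 -m crank '[[1,[0,0,-0.2],[0,0,0]],[1,[0,0,-0.2],[0,0,0]],[1,[0,0,-0.2],[0,0,0]],[1,[0,0,-0.2],[0,0,0]],[1,[0,0,-0.2],[0,0,0]]]' | egrep 'posi|force'
python3 -m crank '[[1,[0,0,-0.1],[0,0,0]],[1,[0,0,-0.1],[0,0,0]],[1,[0,0,-0.1],[0,0,0]]]' | egrep 'posi|force'; python3 -m crank '[[1,[0,0,-0.1],[0,0,0]],[1,[0,0,-0.1],[0,0,0]],[1,[0,0,0],[0,0,0]]]' | egrep 'posi|force'; done
```

```text
position: [0.5983, 0.0813, 0.0392]
ft_force: [-0.9, 3.0, 8.7]
position: [0.5984, 0.0821, 0.0364]
ft_force: [-0.6, 3.0, 8.8]
position: [0.5985, 0.0822, 0.0344]
ft_force: [-0.3, 2.3, 7.6]
```

```bash
for x in 1; do python3 -m crank '[[1,[0,0,-0.1],[0,0,0]],[1,[0,0,0],[0,0,0]]]' | egrep 'posi|force'; python3 -m crank '[[1,[0,0,-0.1],[0,0,0]],[1,[0,0,0],[0,0,0]]]' | egrep 'posi|force'; done
```

```text
position: [0.5985, 0.0822, 0.0334]
ft_force: [-0.5, 3.9, 8.5]
position: [0.5986, 0.0821, 0.0325]
ft_force: [-0.5, 3.3, 8.2]
```

```bash
for x in 1; do python3 -m crank '[[1,[0,0,-0.1],[0,0,0]],[1,[0,0,0],[0,0,0]]]' | egrep 'posi|force'; python3 -m crank '[[1,[0,0,-0.1],[0,0,0]],[1,[0,0,0],[0,0,0]]]' | egrep 'posi|force'; done
```

```text
position: [0.5986, 0.0822, 0.0315]
ft_force: [-0.1, 2.2, 7.9]
position: [0.5987, 0.0821, 0.0305]
ft_force: [-0.4, 3.4, 7.3]
```

```bash
for x in 1; do python3 -m crank '[[1,[0,0,-0.1],[0,0,0]],[1,[0,0,0],[0,0,0]]]' | egrep 'posi|force'; python3 -m crank '[[1,[0,0,-0.1],[0,0,0]],[1,[0,0,0],[0,0,0]]]' | egrep 'posi|force'; done; python3 - <<'E'
from h import *
c=viewer.camera("side");f=c["frame"]
a=cv2.resize(f[180:330,220:360],None,fx=4,fy=4,interpolation=cv2.INTER_CUBIC)
h=np.clip(255*(a/255.)**.5,0,255).astype(np.uint8)
cv2.imwrite("pics/s4.png",cv2.cvtColor(h,cv2.COLOR_RGB2BGR))
for z in(.124,.140,.156): print(z,[proj([.6061+dy*.066,.2464+dy,z],c).round(1) for dy in(-.035,.035)])
E
```

```text
position: [0.5988, 0.082, 0.0296]
ft_force: [0.2, 2.5, 8.3]
position: [0.599, 0.0822, 0.029]
ft_force: [-1.3, 3.2, 12.9]
0.124 [array([261.7, 272.2]), array([245.2, 316.4])]
0.14 [array([260.6, 267. ]), array([243.7, 311.7])]
0.156 [array([259.5, 261.6]), array([242.2, 306.9])]
```

View pics/s4.png

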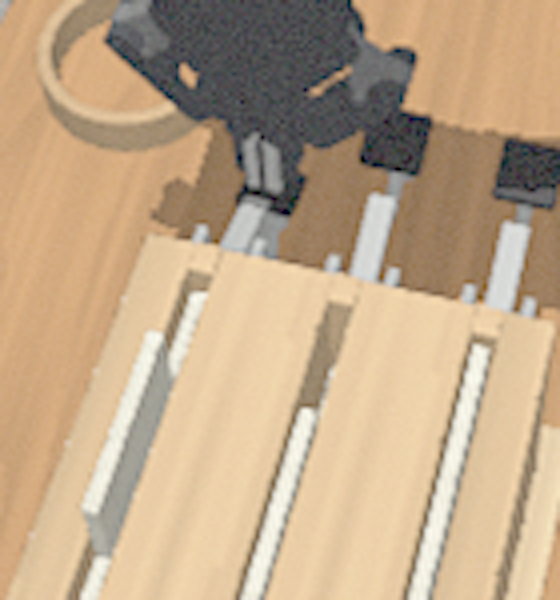

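Force rose to 12.9 N, so the lever is at its stop. The tongue's top ends at image (258.7,263) and (242.5,307) match the prediction for z = 0.156, so it is fully raised. I'll rise, open halfway and go over the tongue.

```bash
python3 -m crank '[[1,[0,0,0.5],[0,0,0]],[1,[0,0,2],[0,0,0]],[1,[0,0,3],[0,0,0]],[1,[0,0,3],[0,0,0]],[1,[0,0,3],[0,0,0]],[1,[0,0,3],[0,0,0]],[1,[0,0,3],[0,0,0]],[0.5,[0,0,0],[0,0,0]]]' 50
python3 -m crank '[[0.5,[0.1,2.1,0],[0,0,0]],[0.5,[0.1,2.1,0],[0,0,0]],[0.5,[0.1,2.1,0],[0,0,0]],[0.5,[0.1,2.1,0],[0,0,0]],[0.5,[0.1,2.1,0],[0,0,0]],[0.5,[0.1,2.1,0],[0,0,0]],[0.5,[0.1,2.1,0],[0,0,0]],[0.5,[0,1.7,0],[0,0,0]],[0.5,[0,0,0],[0,0,0]],[0.5,[0,0,0],[0,0,0]]]'
python3 - <<'E'
from h import *
np.set_printoptions(precision=4,suppress=True)
print(turn(-.066))
c=viewer.camera("wrist");f=c["frame"];s=viewer.camera("side")["frame"]
cv2.imwrite("pics/w3.png",cv2.cvtColor(np.vstack([f[60:360,120:520],cv2.resize(s[200:350,170:370],None,fx=2,fy=2)]),cv2.COLOR_RGB2BGR))
E
```

```text
clock: 11.15
position: [0.6002, 0.0806, 0.2086]
ee_rot: [0.025, 0.704, -0.024, 0.709]
ft_force: [1.0, -0.8, 0.3]
grip_width: 0.122
clock: 11.98
position: [0.6043, 0.2453, 0.2019]
ee_rot: [0.024, 0.707, -0.024, 0.706]
ft_force: [0.7, -1.5, -0.7]
grip_width: 0.498
[ 0.0006 -0.0007  0.0012]
```

View pics/w3.png

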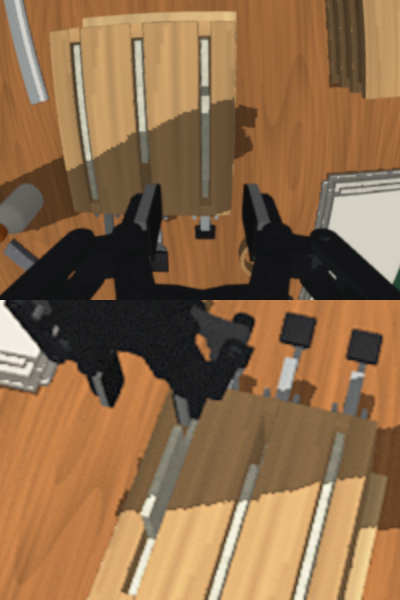

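The tongue sits between the open fingers (column 205 between 150 and 248), the lever stays down and the board stays raised. Contact with the pad, whose top must be at least 95 mm, puts the shut finger ends at least 23 mm above the TCP reading. I'll descend to a reading of about 0.109 while watching the force.

```bash
python3 -m crank '[[0.6,[0.2,0.1,-1.5],[0,0,0]],[0.6,[0,0,-2],[0,0,0]],[0.6,[0,0,-1.5],[0,0,0]],[0.6,[0,0,-1],[0,0,0]],[0.6,[0,0,-0.7],[0,0,0]],[0.6,[0,0,0],[0,0,0]]]' 
python3 -m crank '[[0.6,[0,0,-0.4],[0,0,0]],[0.6,[0,0,-0.4],[0,0,0]],[0.6,[0,0,-0.4],[0,0,0]],[0.6,[0,0,0],[0,0,0]]]' | egrep 'posi|force'
python3 -m crank '[[0.6,[0,0,-0.4],[0,0,0]],[0.6,[0,0,-0.4],[0,0,0]],[0.6,[0,0,-0.4],[0,0,0]],[0.6,[0,0,0],[0,0,0]]]' | egrep 'posi|force'
python3 - <<'E'
from h import *
c=viewer.camera("side");f=c["frame"]; wv=viewer.camera("wrist")["frame"]
h=np.hstack([cv2.resize(f[215:335,200:300],None,fx=4,fy=4,interpolation=cv2.INTER_CUBIC),cv2.resize(wv[150:310,220:420],None,fx=2,fy=3)]); h=np.clip(255*(h/255.)**.5,0,255).astype(np.uint8)
cv2.imwrite("pics/g1.png",cv2.cvtColor(h,cv2.COLOR_RGB2BGR))
E
```

```text
clock: 12.58
position: [0.6063, 0.2445, 0.1344]
ee_rot: [0.024, 0.707, -0.025, 0.706]
ft_force: [-0.7, 1.0, -0.2]
grip_width: 0.401
position: [0.6065, 0.2454, 0.123]
ft_force: [0.0, 0.3, -0.5]
position: [0.6062, 0.2453, 0.1104]
ft_force: [-0.5, -0.6, -0.3]
```

View pics/g1.png

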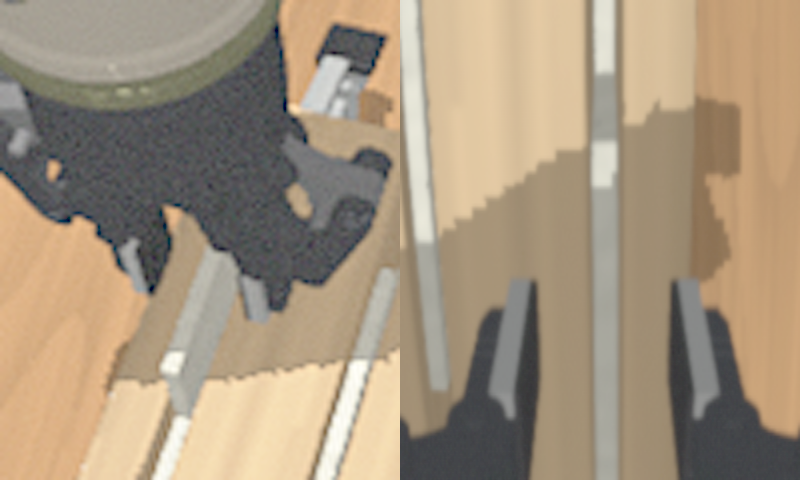

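The fingers straddle the tongue evenly: right crop columns 538 and 670 with the tongue at 605, tips below its top edge. I'll close.

```bash
python3 -m crank '[[0.75,[0,0,-0.2],[0,0,0]],[0.85,[0,0,0],[0,0,0]],[1,[0,0,0],[0,0,0]],[1,[0,0,0],[0,0,0]],[1,[0,0,0],[0,0,0]],[1,[0,0,0],[0,0,0]],[1,[0,0,0],[0,0,0]]]' 50
python3 -m crank '[[1,[0,0,0.2],[0,0,0]],[1,[0,0,0.4],[0,0,0]],[1,[0,0,0.4],[0,0,0]],[1,[0,0,0],[0,0,0]]]'
```

```text
clock: 13.93
position: [0.6067, 0.2455, 0.1096]
ee_rot: [0.024, 0.707, -0.024, 0.707]
ft_force: [0.6, -0.2, -0.7]
grip_width: 0.049
clock: 14.27
position: [0.6072, 0.2456, 0.1207]
ee_rot: [0.025, 0.706, -0.024, 0.707]
ft_force: [1.0, 0.5, -0.4]
grip_width: 0.05
```

```bash
python3 -m crank '[[1,[0,0,1],[0,0,0]],[1,[0,0,1],[0,0,0]],[1,[0,0,1],[0,0,0]],[1,[0,0,0],[0,0,0]],[1,[0,0,0],[0,0,0]]]'
python3 - <<'E'
from h import *
np.set_printoptions(precision=4,suppress=True)
for n in("side","wrist"):
    c=viewer.camera(n)
    for t in("template","lever_foot","rack"): print(n,t,[(round(d["conf"],2),w(d["location"],c)) for d in mark_of(t,c)[:4]])
f=[telemetry.get_obs()["ft_force"] for _ in range(3)]; print(f)
E
```

```text
clock: 14.68
position: [0.6073, 0.2456, 0.1506]
ee_rot: [0.025, 0.706, -0.024, 0.707]
ft_force: [-0.1, 0.1, -2.2]
grip_width: 0.056
side template [(0.92, array([0.6064, 0.2492, 0.0954]))]
side lever_foot []
side rack [(0.86, array([ 0.5488,  0.2503, -0.002 ]))]
wrist template [(0.86, array([0.6049, 0.2462, 0.0973]))]
wrist lever_foot []
wrist rack [(0.87, array([ 0.5501,  0.2513, -0.0004]))]
[array([-0.3908, -0.289 , -1.5263]), array([-0.3908, -0.289 , -1.5263]), array([-0.3908, -0.289 , -1.5263])]
```

The board is held: its lower edge is about 0.0965 at TCP 0.1506, an offset of 54 mm. I'll lift it clear and average crate detections while the arm is out of the way.

```bash
python3 -m crank '[[1,[0,0,1.4],[0,0,0]],[1,[0,0,1.4],[0,0,0]],[1,[0,0,1.4],[0,0,0]],[1,[0,0,1.4],[0,0,0]],[1,[0,0,1.4],[0,0,0]],[1,[0,0,1.4],[0,0,0]],[1,[0,0,0],[0,0,0]]]'
python3 - <<'E'
from h import *
np.set_printoptions(precision=4,suppress=True)
for n in("top","side"):
    acc={}
    for i in range(6):
        c=viewer.camera(n)
        for t in("crate","liner"):
            for d in mark_of(t,c)[:1]: acc.setdefault(t,[]).append(w(d["location"],c))
        for d in mark_of("board_c",c)[:4]:
            p=w(d["location"],c)
            if p[1]<-.2: acc.setdefault("bc" if p[0]<.5 else "bd",[]).append(p)
    for k,v in acc.items(): print(n,k,len(v),np.median(v,0),np.std(v,0))
# line fit of whole white tops in the top picture
c=viewer.camera("top"); g=c["frame"].astype(int)
m=((g.min(2)>150)&(g.max(2)-g.min(2)<45))[185:290,400:505].astype(np.uint8); n,lab,st,ce=cv2.connectedComponentsWithStats(m)
for i in range(1,n):
    if st[i,4]>25:
        y,x=np.nonzero(lab==i); r=cv2.minAreaRect(np.c_[x+400,y+185].astype(np.float32)); b=cv2.boxPoints(r); e=[ray(*p,c,.107)[:2] for p in b]; print(st[i],np.array(e).round(4).tolist())
E
```

```text
clock: 15.67
position: [0.6079, 0.2457, 0.2365]
ee_rot: [0.025, 0.705, -0.024, 0.708]
ft_force: [0.1, -0.8, -1.3]
grip_width: 0.047
top crate 6 [ 0.4965 -0.2613  0.0029] [0.0008 0.0009 0.0017]
top liner 5 [ 0.5001 -0.2625  0.0093] [0.0007 0.0014 0.0003]
top bc 5 [ 0.4486 -0.2728  0.0056] [0.001  0.0013 0.0015]
top bd 5 [ 0.5487 -0.2544  0.0059] [0.0013 0.0019 0.0006]
side crate 6 [ 0.4989 -0.266  -0.0005] [0.0007 0.002  0.0011]
side liner 6 [ 0.4987 -0.2612  0.006 ] [0.0721 0.1972 0.0034]
side bd 6 [ 0.5472 -0.2548  0.0054] [0.0012 0.0014 0.002 ]
side bc 5 [ 0.4535 -0.2747  0.0054] [0.0012 0.0006 0.0008]
[ 16  22  74  16 203] [[0.534, -0.1832], [0.5613, -0.3258], [0.5558, -0.3267], [0.5287, -0.1842]]
[ 26  70  68  17 189] [[0.4389, -0.2006], [0.4681, -0.3304], [0.4603, -0.332], [0.4311, -0.2023]]
```

Centre is about (0.4985,-0.263). The yaw estimates spread over 0.16-0.19, so I'll refine it by fitting the crate's known outline to image gradients.

```bash
python3 - <<'E'
from h import *
from scipy.optimize import minimize
from scipy.ndimage import map_coordinates
np.set_printoptions(precision=4,suppress=True)
C={n:viewer.camera(n) for n in("top","side")}
G={}
for n,c in C.items():
    f=cv2.GaussianBlur(c["frame"].astype(np.float32),(0,0),1.0)
    gx=cv2.Sobel(f,-1,1,0);gy=cv2.Sobel(f,-1,0,1); m=np.minimum(np.hypot(gx,gy).max(2),150); G[n]=cv2.GaussianBlur(m,(0,0),.8)
t=np.linspace(-1,1,60)
E=[np.c_[t*.085,0*t+s*.086,0*t+.05] for s in(1,-1)]+[np.c_[0*t+s*.085,t*.086,0*t+.05] for s in(1,-1)]
P=np.vstack(E)
def cost(q,names):
    x,y,a=q; R_=np.array([[np.cos(a),-np.sin(a)],[np.sin(a),np.cos(a)]]); W=np.c_[P[:,:2]@R_.T+[x,y],P[:,2]]; s=0
    for n in names:
        uv=np.array([proj(p,C[n]) for p in W]); s-=map_coordinates(G[n],[uv[:,1],uv[:,0]],order=1).mean()
    return s
for names in(("top",),("side",),("top","side")):
    best=min((minimize(cost,[x,y,a],(names,),method="Nelder-Mead",options=dict(initial_simplex=[[x,y,a],[x+.003,y,a],[x,y+.003,a],[x,y,a+.02]])) for x in(.496,.500) for y in(-.266,-.261) for a in(.16,.185)),key=lambda r:r.fun)
    print(names,best.x,best.fun)
E
```

```text
('top',) [ 0.4981 -0.264   0.1861] -87.23678588867188
('side',) [ 0.4986 -0.2635  0.1905] -126.80081176757812
('top', 'side') [ 0.4984 -0.2637  0.1878] -213.43922424316406
```

```bash
python3 -m crank '[[1,[-0.3,-1.2,0],[0,0,0.007]],[1,[-0.5,-2.4,0],[0,0,0.013]],[1,[-0.6,-2.7,0],[0,0,0.013]],[1,[-0.6,-2.7,0],[0,0,0.013]],[1,[-0.6,-2.7,0],[0,0,0.013]],[1,[-0.6,-2.7,0],[0,0,0.013]],[1,[-0.6,-2.7,0],[0,0,0.013]],[1,[-0.6,-2.7,0],[0,0,0.013]],[1,[-0.6,-2.7,0],[0,0,0.013]],[1,[-0.6,-2.7,0],[0,0,0.013]],[1,[-0.6,-2.7,0],[0,0,0.013]],[1,[-0.6,-2.7,0],[0,0,0.013]]]'
python3 -m crank '[[1,[-0.6,-2.7,0],[0,0,0.013]],[1,[-0.6,-2.7,0],[0,0,0.013]],[1,[-0.6,-2.7,0],[0,0,0.013]],[1,[-0.6,-2.7,0],[0,0,0.013]],[1,[-0.6,-2.7,0],[0,0,0.013]],[1,[-0.6,-2.7,0],[0,0,0.013]],[1,[-0.4,-2.5,0],[0,0,0.013]],[1,[-0.2,-1.7,0],[0,0,0.013]],[1,[0,0,0],[0,0,0]],[1,[0,0,0],[0,0,0]],[1,[0,0,0],[0,0,0]]]'
python3 - <<'E'
from h import *
np.set_printoptions(precision=4,suppress=True)
o=telemetry.get_obs();print(o["position"],turn(.188),o["ft_force"],o["torque"])
for n in("side","wrist","wrist","side"):
    c=viewer.camera(n)
    for t in("template","crate"): print(n,t,[(round(d["conf"],2),w(d["location"],c)) for d in mark_of(t,c)[:4]])
E
```

```text
clock: 19.22
position: [0.5376, -0.0628, 0.2336]
ee_rot: [-0.029, 0.706, 0.029, 0.707]
ft_force: [0.6, 0.7, -1.4]
grip_width: 0.05
clock: 20.13
position: [0.4965, -0.264, 0.2334]
ee_rot: [-0.065, 0.704, 0.066, 0.704]
ft_force: [0.3, 1.2, -2.1]
grip_width: 0.052
[ 0.4965 -0.264   0.2334] [-0.0007  0.0001  0.0028] [ 0.2936  1.2454 -2.1064] [ 0.031  -0.0497  0.0029]
side template [(0.62, array([ 0.4972, -0.2609,  0.1783]))]
side crate [(0.85, array([ 0.4946, -0.2657,  0.003 ]))]
wrist template [(0.93, array([ 0.4953, -0.2625,  0.1806]))]
wrist crate [(0.65, array([ 0.5013, -0.2602, -0.0041]))]
wrist template [(0.67, array([ 0.496 , -0.2633,  0.1818]))]
wrist crate [(0.87, array([ 0.5005, -0.259 , -0.0028]))]
side template []
side crate [(0.89, array([ 0.5003, -0.2638,  0.0007]))]
```

```bash
python3 -m crank '[[1,[0.2,-0.1,-0.5],[0,0,0.003]],[1,[0,0,-1.3],[0,0,0]],[1,[0,0,-1.5],[0,0,0]],[1,[0,0,-1.5],[0,0,0]],[1,[0,0,-1.5],[0,0,0]],[1,[0,0,-1.5],[0,0,0]],[1,[0,0,-1.2],[0,0,0]],[1,[0,0,-0.8],[0,0,0]],[1,[0,0,-0.4],[0,0,0]],[1,[0,0,0],[0,0,0]],[1,[0,0,0],[0,0,0]]]'
python3 - <<'E'
from h import *
np.set_printoptions(precision=4,suppress=True)
o=telemetry.get_obs();print(o["position"],turn(.188))
W=viewer.camera("wrist");S=viewer.camera("side")
for c in(W,S):print([(round(d["conf"],2),w(d["location"],c)) for d in mark_of("template",c)[:1]])
h=np.hstack([cv2.resize(W["frame"][60:360,170:470],(400,400),interpolation=cv2.INTER_CUBIC),cv2.resize(S["frame"][40:160,310:430],(400,400),interpolation=cv2.INTER_CUBIC)])
h=np.clip(255*(h/255.)**.6,0,255).astype(np.uint8); cv2.imwrite("pics/c1.png",cv2.cvtColor(h,cv2.COLOR_RGB2BGR))
E
```

```text
clock: 21.65
position: [0.4989, -0.2658, 0.132]
ee_rot: [-0.066, 0.704, 0.066, 0.704]
ft_force: [0.1, 0.4, -0.6]
grip_width: 0.054
[ 0.4989 -0.2658  0.132 ] [0.0003 0.0005 0.0001]
[(0.81, array([ 0.499 , -0.2632,  0.0796]))]
[(0.87, array([ 0.4977, -0.2627,  0.0754]))]
```

Aligned within about a millimetre, with the lower edge at about 0.078. I'll lower slowly by force and keep the last view in reserve.

```bash
for x in 1; do python3 -m crank '[[1,[0,0,-0.3],[0,0,0]],[1,[0,0,-0.3],[0,0,0]],[1,[0,0,-0.3],[0,0,0]],[1,[0,0,-0.3],[0,0,0]],[1,[0,0,0],[0,0,0]]]' | egrep 'posi|force|width'
python3 -m crank '[[1,[0,0,-0.3],[0,0,0]],[1,[0,0,-0.3],[0,0,0]],[1,[0,0,-0.3],[0,0,0]],[1,[0,0,0],[0,0,0]]]' | egrep 'posi|force|width'; done
```

```text
position: [0.4983, -0.2654, 0.1187]
ft_force: [-0.5, 0.6, -2.5]
grip_width: 0.049
position: [0.4984, -0.2654, 0.1098]
ft_force: [0.3, 0.2, -1.3]
grip_width: 0.051
```

```bash
for x in 1; do python3 -m crank '[[1,[0,0,-0.2],[0,0,0]],[1,[0,0,-0.2],[0,0,0]],[1,[0,0,-0.2],[0,0,0]],[1,[0,0,-0.2],[0,0,0]],[1,[0,0,0],[0,0,0]]]' | egrep 'posi|force'
python3 -m crank '[[1,[0,0,-0.2],[0,0,0]],[1,[0,0,-0.2],[0,0,0]],[1,[0,0,-0.2],[0,0,0]],[1,[0,0,-0.2],[0,0,0]],[1,[0,0,0],[0,0,0]]]' | egrep 'posi|force'
python3 -c "
from h import *
for n in('side','wrist'):
    c=viewer.camera(n);print([(round(d['conf'],2),w(d['location'],c)) for d in mark_of('template',c)[:1]])
print(telemetry.get_obs()['torque'])"; done
```

```text
position: [0.4985, -0.2654, 0.1021]
ft_force: [0.0, -0.5, -1.9]
position: [0.4985, -0.2654, 0.094]
ft_force: [0.4, 0.2, -1.5]
[(0.71, array([ 0.72035638, -0.14700187, -0.00392319]))]
[(0.79, array([ 0.50007598, -0.26567352,  0.04295654]))]
[-0.08481208 -0.00280532  0.04472414]
```

Entering freely, with the lower edge at about 0.041 and only the board's weight on the wrist. Continuing.

```bash
for x in 1; do python3 -m crank '[[1,[0,0,-0.2],[0,0,0]],[1,[0,0,-0.2],[0,0,0]],[1,[0,0,-0.2],[0,0,0]],[1,[0,0,-0.2],[0,0,0]],[1,[0,0,0],[0,0,0]]]' | egrep 'posi|force'
python3 -m crank '[[1,[0,0,-0.2],[0,0,0]],[1,[0,0,-0.2],[0,0,0]],[1,[0,0,-0.2],[0,0,0]],[1,[0,0,0],[0,0,0]]]' | egrep 'posi|force'
python3 -m crank '[[1,[0,0,-0.2],[0,0,0]],[1,[0,0,-0.2],[0,0,0]],[1,[0,0,-0.2],[0,0,0]],[1,[0,0,0],[0,0,0]]]' | egrep 'posi|force'; done
```

```text
position: [0.4984, -0.2654, 0.086]
ft_force: [0.3, 0.6, -2.2]
position: [0.4985, -0.2654, 0.0801]
ft_force: [0.3, 0.4, -1.9]
position: [0.4985, -0.2654, 0.0741]
ft_force: [-0.4, -0.3, -0.9]
```

```bash
for x in 1; do python3 -m crank '[[1,[0,0,-0.2],[0,0,0]],[1,[0,0,-0.2],[0,0,0]],[1,[0,0,-0.1],[0,0,0]],[1,[0,0,0],[0,0,0]]]' | egrep 'posi|force'
python3 -m crank '[[1,[0,0,-0.1],[0,0,0]],[1,[0,0,-0.1],[0,0,0]],[1,[0,0,0],[0,0,0]]]' | egrep 'posi|force'
python3 -m crank '[[1,[0,0,-0.1],[0,0,0]],[1,[0,0,-0.1],[0,0,0]],[1,[0,0,0],[0,0,0]]]' | egrep 'posi|force'; done
```

```text
position: [0.4986, -0.2655, 0.0693]
ft_force: [-1.2, 0.1, -1.3]
position: [0.4986, -0.2655, 0.0674]
ft_force: [0.4, -0.4, -2.1]
position: [0.4986, -0.2655, 0.0653]
ft_force: [-0.0, 0.5, -1.2]
```

```bash
for x in 1; do python3 -m crank '[[1,[0,0,-0.1],[0,0,0]],[1,[0,0,0],[0,0,0]]]' | egrep 'posi|force'
python3 -m crank '[[1,[0,0,-0.1],[0,0,0]],[1,[0,0,0],[0,0,0]]]' | egrep 'posi|force'; done
```

```text
position: [0.4986, -0.2655, 0.0644]
ft_force: [-0.4, -0.2, -1.6]
position: [0.4987, -0.2656, 0.0635]
ft_force: [-0.1, 0.1, -1.4]
```

```bash
for x in 1; do python3 -m crank '[[1,[0,0,-0.1],[0,0,0]],[1,[0,0,0],[0,0,0]]]' | egrep 'posi|force'
python3 -m crank '[[1,[0,0,-0.1],[0,0,0]],[1,[0,0,0],[0,0,0]]]' | egrep 'posi|force'; done
```

```text
position: [0.4994, -0.2654, 0.0634]
ft_force: [-1.7, 3.0, 7.5]
position: [0.5002, -0.2654, 0.0633]
ft_force: [-2.3, 6.0, 15.3]
```

Solid contact at TCP 0.0634, which is lower edge 0.010 and so on the liner. I'll relax the push, open a little and withdraw upward.

```bash
python3 -m crank '[[1,[0,0,0.15],[0,0,0]],[1,[0,0,0],[0,0,0]],[0.9,[0,0,0],[0,0,0]],[0.82,[0,0,0],[0,0,0]],[0.78,[0,0,0],[0,0,0]],[0.78,[0,0,0],[0,0,0]],[0.78,[0,0,0],[0,0,0]]]'
python3 -m crank '[[0.78,[0,0,0.3],[0,0,0]],[0.78,[0,0,0.5],[0,0,0]],[0.78,[0,0,1],[0,0,0]],[0.78,[0,0,1.5],[0,0,0]],[0.78,[0,0,2],[0,0,0]],[0.78,[0,0,2.5],[0,0,0]],[0.78,[0,0,2.5],[0,0,0]],[0.78,[0,0,2.5],[0,0,0]],[0.78,[0,0,2.5],[0,0,0]],[0.78,[0,3,0],[0,0,0]],[0.78,[0,3,0],[0,0,0]],[0.78,[0,3,0],[0,0,0]]]'
python3 -m crank '[[0.78,[0,3.5,0],[0,0,0]],[0.78,[0,3.5,0],[0,0,0]],[0.78,[0,3.5,0],[0,0,0]],[0.78,[0,3.5,0],[0,0,0]],[0.78,[0,3,0],[0,0,0]],[0.78,[0,0,0],[0,0,0]],[0.78,[0,0,0],[0,0,0]]]'
python3 - <<'E'
from h import *
np.set_printoptions(precision=4,suppress=True)
T=viewer.camera("top");S=viewer.camera("side")
for c in(T,S):
    for t in("template","tape","weight","rack","board_b"): print(t,[(round(d["conf"],2),w(d["location"],c)) for d in mark_of(t,c)[:4]])
h=np.hstack([cv2.resize(T["frame"][180:295,395:510],(400,400),interpolation=cv2.INTER_CUBIC),cv2.resize(S["frame"][40:160,310:430],(400,400),interpolation=cv2.INTER_CUBIC)])
cv2.imwrite("pics/end.png",cv2.cvtColor(h,cv2.COLOR_RGB2BGR))
E
```

```text
clock: 26.8
position: [0.4986, -0.2656, 0.0629]
ee_rot: [-0.066, 0.704, 0.066, 0.704]
ft_force: [0.0, 0.3, 0.3]
grip_width: 0.219
clock: 27.8
position: [0.4987, -0.1752, 0.2175]
ee_rot: [-0.066, 0.703, 0.066, 0.705]
ft_force: [0.0, -0.1, -0.2]
grip_width: 0.219
clock: 28.38
position: [0.4988, -0.0042, 0.2169]
ee_rot: [-0.067, 0.704, 0.068, 0.704]
ft_force: [1.1, -1.2, 0.1]
grip_width: 0.22
template [(0.72, array([ 0.4994, -0.2608,  0.0106]))]
tape [(0.56, array([ 0.684 , -0.0039, -0.0015]))]
weight [(0.55, array([ 0.7244, -0.1444,  0.0017]))]
rack [(0.71, array([0.5502, 0.2488, 0.0013]))]
board_b [(0.82, array([0.5552, 0.2522, 0.0263])), (0.75, array([0.4979, 0.2565, 0.0258])), (0.63, array([ 0.4502, -0.2735,  0.0058])), (0.55, array([ 0.5459, -0.2555,  0.0061]))]
template [(0.52, array([ 0.5007, -0.2619,  0.0046]))]
tape [(0.6, array([ 0.6968, -0.    ,  0.0028]))]
weight [(0.89, array([ 0.7192, -0.1444, -0.0007]))]
rack [(0.68, array([ 0.554 ,  0.2503, -0.0036]))]
board_b [(0.81, array([0.5545, 0.2524, 0.0236])), (0.8, array([ 0.4517, -0.2761,  0.0059])), (0.59, array([0.4967, 0.2528, 0.0237]))]
```

View pics/end.png

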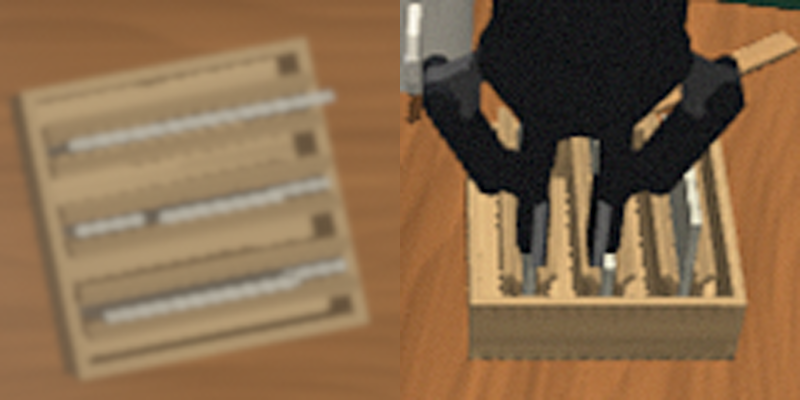

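The template stands in the middle cell. In the top view (left), its tongue and shoulders run (75,232)-(330,185), and the neighbouring boards are undisturbed.

```bash
python3 -c "
from h import *
print(manip.hand_in())"
```

```text
the job is handed in; nothing more can be done
None
```

The template with the centred tongue now stands upright in the crate's middle cell, fully down on the liner. The job was handed in at about 28.5 s.

- **Lever:** I pressed the +x slot's lever at 5–9 N until the force rose to 12.9 N at its stop. The board's top edge then matched the height expected when fully raised.
- **Placing:** I gripped the tongue at 50 N, drew the board out and lowered it in small steps. It touched the liner with its lower edge at about 10 mm. My last 1 mm step overshot, so the push reached about 15 N before I eased off, opened slightly and withdrew upward.
- **Last checks:** Detections put the template's origin at (0.500, -0.261), at 0.011 m from the top camera and 0.005 m from the side camera. That agrees with the expected 0.010 within their accuracy. The weight, the block and the boards detected showed no shift beyond a few millimetres. The tape's two readings differed by 13 mm in x, as they already had (8 mm) before I moved anything.
- **Disagreements:**
  - The fingers touched the pad at a TCP height of about 0.071, although pad tops are given as at least 0.095. I treated the finger ends as about 24 mm above the TCP reading, and the grasp and placing agreed with that.
  - The pad travelled about 42 mm by the TCP reading, against the stated 38 mm.

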